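# Fit the flat-tang spindle into its gear

## Robot

A 6-joint arm with a two-finger parallel gripper is mounted at the origin on a cart in front of the work surface, level with it; the furniture and walls round the work are solid. World frame = base frame: x ahead of the robot, y to its left, z up, the work surface at z = 0. Lengths are in m, angles in degrees, forces in N, time in s.
With the tool pointing down it reaches from about 0.325 to 0.85 m from the base axis. Payload 15.5 kg.
Tool frame: the origin (TCP) lies at the very end of the fingers, on their centre line; the grasp point (between the pads) lies arm.grip_depth behind it (arm.grip_depth is the distance from the TCP to the grasp point, in m); z points along the fingers, y is the line along which they close (so a half turn about z gives the same grasp; the last joint's range is limited). The gripper opens to 91 mm and grips with 3 to 60 N. Pads are 32 mm wide; open, the fingers measure 118 mm over their backs; the gripper's body (76 mm by 178 mm) begins 60 mm behind the grasp point.
Start: joints at [-77.836, 28.281, 77.091, -0, 74.628, -5.472], TCP at [0.189, -0.596, 0.214] pointing down, gripper open.
Joint ranges: [-166.48, 166.48], [-47.26, 123.95], [12.59, 153.08], [-70.14, 250.14], [6.76, 159.57], [-176.63, 176.63]. Speed limits (degrees/s): [108.29, 108.29, 147.25, 172.46, 172.46, 172.46].

## Interface

Orientations are given as a 3x3 rotation matrix whose columns are the frame's x, y, z axes.
In Python, from rig import arm gives the robot as it stands. Calls block until the motion is done:
- arm.move_to(position, orientation): joint-space move of the TCP to a pose.
- arm.move_l(position, orientation=None, feed=0.15): straight line of the TCP; orientation=None keeps the orientation; feed is the mean speed in m/s.
- arm.move_joints(angles): joint-space move.
- arm.grip(opening): finger opening in m; the grip force is fixed at half the most; returns when the fingers have stopped.
- arm.sleep(seconds).
- arm.solve_ik(position, orientation): joint angles nearest the present ones, or None.
- arm.snapshot(name): name is "side" or "top"; returns the picture (400x640x3 uint8, red, green, blue); there is no depth.
- arm.get_calibration(name): a dict with "intrinsics" (3x3 intrinsics, pixels), "cam_to_world" (4x4, takes a point from camera to world coordinates). Camera axes: x right, y down, z forward; pixel columns grow to the right and rows downward; lengths in m; the calibration is good to about 2 mm. A picture is of the moment at which its call begins. get_calibration takes no time and is no camera call.
A pose or a line that the arm cannot do raises arm.Unreachable and nothing moves.
- arm.sign_off(): hands the job in; it is judged then, once.
Readings, each from a call of its own:
- arm.current_t(): time.
- arm.current_joint_positions(): joint angles.
- arm.current_dq(): joint speeds.
- arm.current_tau(): joint torques, N m.
- arm.current_ee_pos(): TCP position.
- arm.current_tool_rot(): TCP orientation.
- arm.current_force(): force on the tool from outside, world axes, zero at the start.
- arm.current_torque(): the same for the moment, N m.
- arm.current_width(): finger opening in m.
- arm.current_grasp_force(): force on a finger pad.
Only numpy, scipy, OpenCV 4.12 (cv2) and the standard library are available. Lean on these libraries where they do the work, as an engineer would, in place of code of your own. Each camera call takes 0.05 s, during which the arm holds its last target. There are 200 camera calls.

## Task

Take the red-knobbed spindle out of its slanted rest and stand it upright in the blue round bush, collar down on the bush, and let go of it there. Then take it again from above by the knob, turn it so that its flat tang matches the oblong bore of the gear, and thread it down through the gear hub until its collar sits fully home on the hub; leave it there released. Do not knock over or push away the bottle or the aerosol can.

Things in the scene. Friction and masses are not known exactly. Their poses are not given: they have to be found in the camera images.
- spindle: Sizes mm. Loose, 0.15-0.28 kg. Origin: centre of the collar's underside; z runs up the spindle to the knob. Collar 44 dia, z 0 to 6. Round red knob 30 dia (32 over its ribs, which are look only), z 6 to 51, white bar on top along y. Flat steel tang 14 (x) by 26 (y), z 0 to -58, last 5 mm reduced to 11 by 23. Starts lying in the rest, axis raised 35 deg above level, knob up.
- rest: Sizes mm. Fixed grey rest. Origin: centre of the underside of its base, 110 (x) by 70 (y) by 8. A post carries a slanted trough, open on top, 37 wide, with an end stop; the tang lies in it. The knob points (roughly to the robot's right) along the rest's -x, raised 35 deg; spindle origin at (-15, 0, 90) in the rest's frame; collar and knob stick out free. The spindle lifts straight up out of it.
- bush_mouth (a point): Centre of the flat top rim of the fixed blue round bush, 70 mm above the bench. Bush 60 outside diameter on a dark square foot 100 x 100 x 10; plain vertical round bore 33 dia, 70 deep (the tang enters at any turn); the collar rests on the rim.
- gear: Sizes mm. Fixed gear lying flat on a grey foot 100 x 100 x 10. Origin: centre of the foot's underside. Gear 109 dia over the teeth, z 18 to 30; a round steel hub 58 dia rises to z 70, with an oblong vertical bore in brass, 16 (x) by 28 (y), chamfered 2, 60 deep down to the foot: the 58 mm tang fits, either way round (half a turn apart).
- gear_mouth (a point): Centre of the top of the gear's hub, at the mouth of the oblong bore, 70 mm above the bench. Axes as the gear.
- bottle: White bottle with blue cap, 54 mm diameter, 134 mm tall, standing loose; origin at the centre of its base, z up. A bystander.
- spray_can: Blue aerosol can with red top, 53 mm diameter, 168 mm tall, standing loose at the right; origin at the centre of its base, z up. A bystander.
Mind the look-alikes: they are no part of the job. Leave any orange look-alike of the spindle alone.

How it is judged:
By the outcome, as a careful person would: the job done as asked, in the order asked, and still so for the second after the job is handed in, with the robot touching nothing.
It also fails if it takes over 61 s, if anything falls off the work surface, if the arm or the gripper's body presses on something with over 40 N, if the wrist force passes 120 N, or if a joint passes its speed limit or range.

## Working session

There is one attempt and no reset: what is moved stays moved. The work goes in short steps, each a Python script; the robot and the scene stay as the last script left them, time stands still between calls to the robot, and variables do not carry over. Pictures are saved under pics/ and viewed, at most 10 in all, crops included, and the job is handed in when it is done.

```bash
mkdir -p pics; python3 - <<'E'
from rig import arm
import cv2,numpy as np
np.set_printoptions(precision=4,suppress=True)
for n in("side","top"):
    cv2.imwrite(f"pics/{n}0.png",arm.snapshot(n)[:,:,::-1]); c=arm.get_calibration(n); print(n,c["intrinsics"],c["cam_to_world"])
print(arm.grip_depth,arm.current_t(),arm.current_tool_rot())
E
```

```text
side [[393.1467   0.     324.8648]
 [  0.     393.1467 207.0941]
 [  0.       0.       1.    ]] [[-0.9994 -0.0146  0.0327  0.4688]
 [-0.0349  0.6057 -0.7949  1.2281]
 [-0.0083 -0.7956 -0.6058  0.9392]
 [ 0.      0.      0.      1.    ]]
top [[372.2665   0.     319.6472]
 [  0.     372.2665 204.7575]
 [  0.       0.       1.    ]] [[-0.0134 -0.9745  0.2238  0.1717]
 [-0.9999  0.0126 -0.0052  0.1079]
 [ 0.0022 -0.2239 -0.9746  1.6588]
 [ 0.      0.      0.      1.    ]]
0.0188 0.1 [[ 0.953   0.3029 -0.0002]
 [ 0.3029 -0.953   0.0011]
 [ 0.0001 -0.0011 -1.    ]]
```

View pics/side0.png

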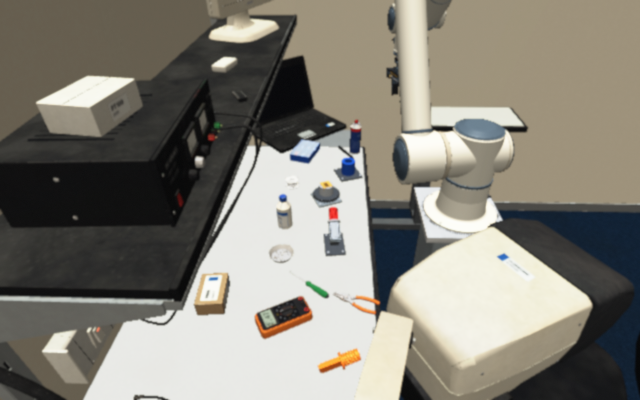

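View pics/top0.png

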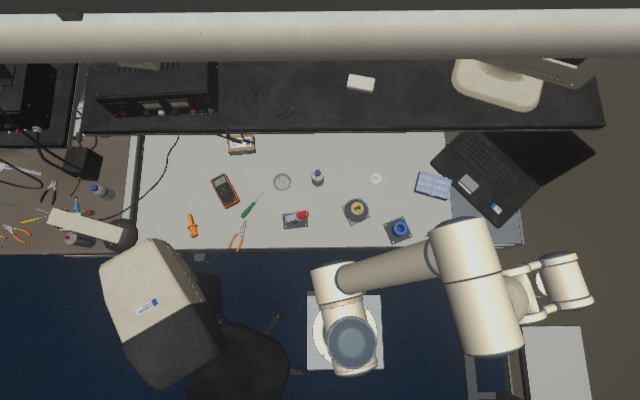

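Candidates for the spindle: the red-knobbed one in the grey rest at side (333,215) / top (302,214), and the orange look-alike lying at side (340,360) / top (193,226). The can's red top, at side (356,122), is also red. I choose the red knob in the rest and check it in crops.

```bash
python3 - <<'E'
import cv2,numpy as np
def crop(n,x0,y0,w,h,s,o):
    im=cv2.imread(f"pics/{n}0.png")[y0:y0+h,x0:x0+w]
    im=cv2.resize(im,None,fx=s,fy=s,interpolation=cv2.INTER_CUBIC)
    for i in range(0,w,10): cv2.putText(im,str(x0+i),(i*s,8),0,.3,(0,0,255));cv2.line(im,(i*s,0),(i*s,h*s),(0,255,255) ,1) if i%20==0 else 0
    for i in range(0,h,10): cv2.putText(im,str(y0+i),(0,i*s+8),0,.3,(0,0,255));cv2.line(im,(0,i*s),(w*s,i*s),(0,255,255),1) if i%20==0 else 0
    cv2.imwrite(o,im)
crop("side",270,140,110,120,5,"pics/c1.png")
crop("top",275,160,145,90,5,"pics/c2.png")
E
```

```text
(no output)
```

View pics/c1.png

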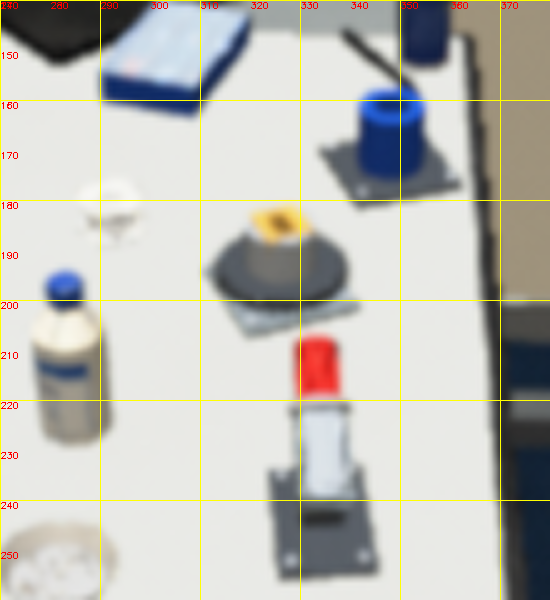

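View pics/c2.png

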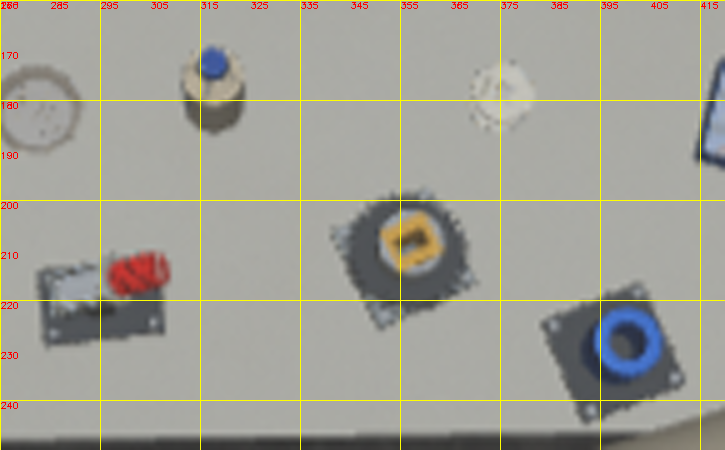

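The side crop shows the bush rim centre at (348.4,161), hub top at (326,184) and red knob at (333,213) in the trough. The rest base corners are at (323,234), (342,234), (346,254) and (326,256). The top crop shows the rim at (400.2,227.8), hub at (356.8,208), knob at (303,214) and a slot running up-right. The choice of the red spindle in the rest is confirmed.

```bash
cat > h.py <<'E'
import numpy as np
from rig import arm
np.set_printoptions(precision=4,suppress=True)
def ray(n,uv):
    c=arm.get_calibration(n);T=c["cam_to_world"]
    return T[:3,3],T[:3,:3]@np.linalg.inv(c["intrinsics"])@[uv[0],uv[1],1]
def onz(n,uv,z):
    o,d=ray(n,uv);return o+d*(z-o[2])/d[2]
def proj(n,p):
    c=arm.get_calibration(n);T=np.linalg.inv(c["cam_to_world"]);q=c["intrinsics"]@(T[:3,:3]@p+T[:3,3]);return q[:2]/q[2]
S=lambda u,v:(270+u/5-.4,140+v/5-.4)
P=lambda u,v:(275+u/5-.4,160+v/5-.4)
E
python3 - <<'E'
from h import *
print("bush",onz("top",P(628,341),.07),onz("side",S(392,105),.07))
print("gear",onz("top",P(411,242),.07),onz("side",S(281,222),.07))
for nm,cs,f,n,z in [("bushfoot",[(543,322),(643,283),(686,380),(588,424)],P,"top",.01),("gearfoot",[(333,232),(380,328),(477,282)],P,"top",.01),
 ("gearfoot s",[(248,337),(361,307)],S,"side",.01),("slot",[(397,247),(427,236)],P,"top",.07),
 ("rest",[(38,270),(45,347),(165,334)],P,"top",.008),("rest s",[(267,472),(362,466),(379,573),(280,580)],S,"side",.008),
 ("knobaxis side top/bottom at z",[(317,345)],S,"side",.12),("bottle",[(212,62)],P,"top",.134),("knob",[(140,274)],P,"top",.107)]:
    print(nm,*[onz(n,f(*c),z)[:2] for c in cs])
print("can",onz("side",(355.5,123),.168))
E
```

```text
bush [ 0.4299 -0.2471  0.07  ] [ 0.4275 -0.2458  0.07  ]
gear [ 0.5199 -0.0627  0.07  ] [ 0.5173 -0.0631  0.07  ]
bushfoot [ 0.4579 -0.1851] [ 0.4924 -0.2773] [ 0.4038 -0.3101] [ 0.3657 -0.2203]
gearfoot [0.5433 0.0014] [ 0.4544 -0.0385] [ 0.4953 -0.1274]
gearfoot s [0.5412 0.0088] [ 0.453  -0.0327]
slot [ 0.5156 -0.0503] [ 0.5251 -0.0769]
rest [0.5119 0.2691] [0.4414 0.2622] [0.4518 0.1546]
rest s [0.5203 0.1656] [0.4522 0.1574] [0.4407 0.2669] [0.5073 0.2754]
knobaxis side top/bottom at z [0.485  0.1611]
bottle [0.6661 0.1093]
knob [0.4869 0.1727]
can [ 0.3946 -0.4108  0.168 ]
```

```bash
cat >> h.py <<'E'
r=np.radians
k=np.array([np.cos(r(-84.3)),np.sin(r(-84.3)),0]); a=np.cos(r(35))*k+np.array([0,0,np.sin(r(35))])
org=np.array([.482,.214,.09])+.015*k
bush=np.array([.4287,-.2465,.07]); gear=np.array([.5186,-.0629,.07]); gyaw=24.7+90
def Rot(z,y):
    return np.column_stack([np.cross(y,z),y,z])
def down(yaw): # tool down, closing line at yaw
    return Rot(np.array([0,0,-1.]),np.array([np.cos(r(yaw)),np.sin(r(yaw)),0]))
hy=np.cross([0,0,1.],k)
TC=.0285-arm.grip_depth   # TCP height on spindle axis
E
python3 - <<'E'
from h import *
p=org+TC*a
for s in(1,-1):
    R=Rot(-a,s*hy)
    for d in (0,.05,.1): print("grasp",s,d,arm.solve_ik(p+d*a,R))
    print("lift",arm.solve_ik(p+[0,0,.12],R))
for y in range(-180,180,30): print("bush",y,arm.solve_ik(bush+[0,0,.08],down(y)))
for y in(gyaw,gyaw-180): print("gear",y,arm.solve_ik(gear+[0,0,.08],down(y)))
print(np.degrees(np.arctan2(hy[1],hy[0])))
E
```

```text
grasp 1 0 [-17.1881  43.9625 103.9625  52.7167  71.5281 -58.9495]
grasp 1 0.05 [-21.2425  41.3682 101.6378  48.698   76.4214 -56.5063]
grasp 1 0.1 [-25.0534  39.1614  98.699   45.3492  81.7045 -54.3603]
lift [-17.1881  31.7543 100.634   49.7696  81.2939 -46.4986]
grasp -1 0 [-17.1881  43.9625 103.9625  52.7167  71.5281 121.0505]
grasp -1 0.05 [-21.2425  41.3682 101.6378  48.698   76.4214 123.4937]
grasp -1 0.1 [-25.0534  39.1614  98.699   45.3492  81.7045 125.6397]
lift [-17.1881  31.7543 100.634   49.7696  81.2939 133.5014]
bush -180 [-36.8209  22.5628  99.7366  -0.      57.7006 143.1791]
bush -150 [-36.8209  22.5628  99.7366  -0.      57.7006 113.1791]
bush -120 [-36.8209  22.5628  99.7366  -0.      57.7006  83.1791]
bush -90 [-36.8209  22.5628  99.7366  -0.      57.7006  53.1791]
bush -60 [-36.8209  22.5628  99.7366  -0.      57.7006  23.1791]
bush -30 [-36.8209  22.5628  99.7366  -0.      57.7006  -6.8209]
bush 0 [-36.8209  22.5628  99.7366  -0.      57.7006 -36.8209]
bush 30 [-36.8209  22.5628  99.7366  -0.      57.7006 -66.8209]
bush 60 [-36.8209  22.5628  99.7366  -0.      57.7006 -96.8209]
bush 90 [ -36.8209   22.5628   99.7366   -0.       57.7006 -126.8209]
bush 120 [ -36.8209   22.5628   99.7366   -0.       57.7006 -156.8209]
bush 150 [-36.8209  22.5628  99.7366  -0.      57.7006 173.1791]
gear 114.7 [ -13.4666   24.5337   96.003    -0.       59.4633 -128.1666]
gear -65.3 [-13.4666  24.5337  96.003   -0.      59.4633  51.8334]
5.700000000000005
```

```bash
python3 - <<'E'
from h import *
import cv2
R=Rot(-a,hy);p=org+TC*a
arm.move_l([.2,-.59,.34],feed=.3)
arm.move_to(p+.12*a+[0,0,.04],R)
arm.move_l(p+.06*a,R,feed=.2)
ims=[]
for n in("side","top"):
    im=arm.snapshot(n)[:,:,::-1].copy(); u,v=proj(n,p).astype(int)
    c=cv2.resize(im[v-45:v+45,u-45:u+45],None,fx=4.4,fy=4.4,interpolation=cv2.INTER_CUBIC)
    for q in(p+.06*a,org,org+.051*a,p+.2*a):
        w=(proj(n,q)-[u-45,v-45])*4.4+2;cv2.circle(c,(int(w[0]),int(w[1])),3,(0,255,0),1)
    ims.append(c)
cv2.imwrite("pics/pre.png",np.hstack(ims)); print(arm.current_t(),arm.current_ee_pos()-p-.06*a,arm.current_force())
E
```

```text
4.0083 [ 0.0008 -0.0008  0.0008] [ 0.4013 -0.1212  0.614 ]
```

View pics/pre.png

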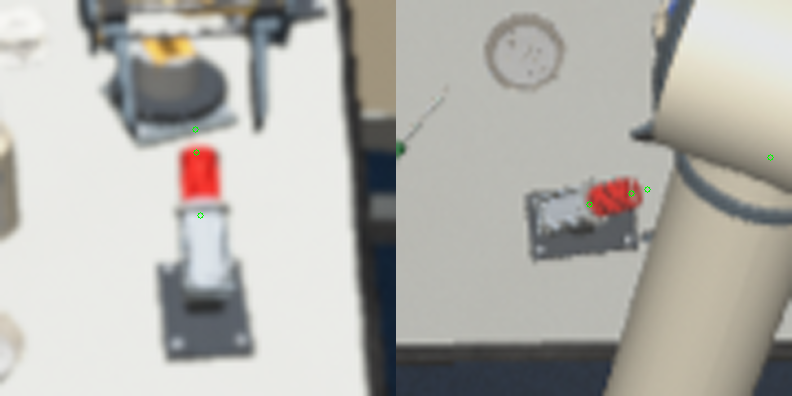

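The overlay agrees with the knob to about 1–2 mm: side knob centre (199,175) and top (614,197) in crop pixels. The open fingers straddle it. Now I grasp, lift, turn upright and look.

```bash
sed -i 's/^org=np.array(\[.482/org=np.array([.481/' h.py; python3 - <<'E'
from h import *
import cv2
R=Rot(-a,hy);p=org+TC*a
arm.move_l(p,R,feed=.1)
print(arm.current_force())
arm.grip(.02);print("w",arm.current_width(),arm.current_grasp_force(),arm.current_force())
arm.move_l(p+[0,0,.12],R,feed=.15)
arm.move_to([.46,.06,.3],down(-20))
arm.move_to(bush+[0,0,.13],down(-20))
print("w",arm.current_width(),arm.current_force(),arm.current_t())
ims=[];t=arm.current_ee_pos();print(t)
for n in("side","top"):
    im=arm.snapshot(n)[:,:,::-1].copy(); u,v=proj(n,bush+[0,0,.05]).astype(int)
    c=cv2.resize(im[v-30:v+30,u-30:u+30],None,fx=6.6,fy=6.6,interpolation=cv2.INTER_CUBIC)
    for q in(t,t-[0,0,TC],t-[0,0,TC+.058],bush):
        w=(proj(n,q)-[u-30,v-30])*6.6+3;cv2.circle(c,(int(w[0]),int(w[1])),3,(0,255,0),1)
    ims.append(c)
cv2.imwrite("pics/held.png",np.hstack(ims))
E
```

```text
[-0.2472  0.6427  0.1577]
w 0.029544536307191827 29.999827444553375 [ 0.1989  0.4177 -0.5436]
w 0.02921124677219551 [ 0.7778 -0.1097 -1.8061] 9.0167
[ 0.4291 -0.2458  0.2001]
```

View pics/held.png

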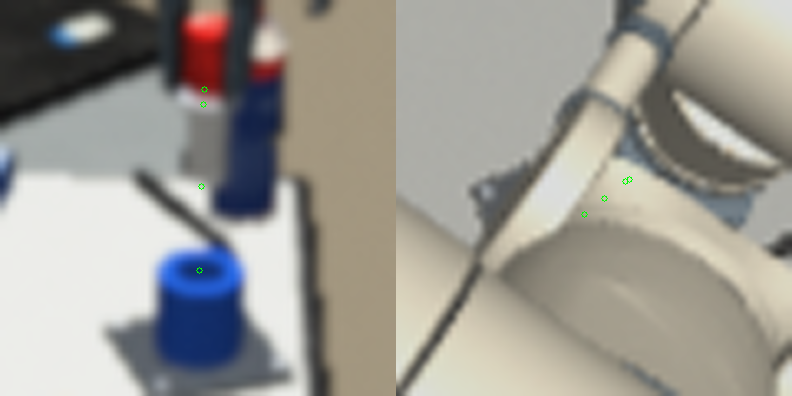

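The spindle hangs straight: tang tip at (203,183) and collar at (203,98), on the predicted axis. The bush mouth at (200,270) is below it. Now I lower with force checks.

```bash
cat >> h.py <<'E'
def insert(c,R,zend,step=.006,lim=10):
    """lower at xy c until the force rises; shift xy along side force when jammed early"""
    x=np.array(c[:2],float); f0=arm.current_force(); z=.07+TC+.058+.004
    arm.move_l([*x,z],R,feed=.1); log=[]
    while z>zend-.006:
        z-=step if z>zend+.008 else .002
        arm.move_l([*x,z],R,feed=.08); f=arm.current_force()-f0
        log.append([z,*f])
        if f[2]>lim: break
        s=np.hypot(*f[:2])
        if s>3: x+=f[:2]/s*min(.0007,s*1e-4)
    print(np.array(log)); print("xy",x,"z",z,"zend",zend,"t",arm.current_t(),"ee",arm.current_ee_pos())
    return x,z
E
python3 - <<'E'
from h import *
insert(bush,down(-20),.07+TC)
E
```

```text
[[ 0.1357 -0.4293 -0.5332 -1.2491]
 [ 0.1297  0.0626 -1.2077  0.9222]
 [ 0.1237 -0.1581 -0.359   0.5137]
 [ 0.1177  0.195  -0.2943 -0.3264]
 [ 0.1117 -0.1875 -1.0981  0.1224]
 [ 0.1057  0.7281 -0.4919 -0.238 ]
 [ 0.0997  0.0242 -1.2429  0.1527]
 [ 0.0937  1.3357 -0.7781  1.4401]
 [ 0.0877  0.427  -1.2442 -0.2121]
 [ 0.0857 -0.3222 -1.0933 -0.1587]
 [ 0.0837  0.2067 -0.6779  0.426 ]
 [ 0.0817  0.0372 -0.6715  0.3413]
 [ 0.0797  0.2705 -0.8163 -0.0111]
 [ 0.0777  1.2742 -1.2303  0.7541]
 [ 0.0757 -2.2559  0.68   14.7588]]
xy [ 0.4287 -0.2465] z 0.07569999999999996 zend 0.07970000000000001 t 13.6 ee [ 0.4289 -0.2467  0.0762]
```

Seated on the rim. Release, retreat and look.

```bash
python3 - <<'E'
from h import *
import cv2
R=down(-20)
arm.move_l([.4287,-.2465,.0775],R,feed=.05)
arm.grip(.085); arm.move_l([.4287,-.2465,.2],R,feed=.15); arm.sleep(.3)
im=arm.snapshot("side")[:,:,::-1].copy(); u,v=proj("side",bush+[0,0,.03]).astype(int)
c=cv2.resize(im[v-30:v+30,u-30:u+30],None,fx=8,fy=8,interpolation=cv2.INTER_CUBIC)
for q in(bush,bush+[0,0,.051]):
    w=(proj("side",q)-[u-30,v-30])*8+3.5;cv2.circle(c,(int(w[0]),int(w[1])),3,(0,255,0),1)
cv2.imwrite("pics/rel.png",c);print(arm.current_t(),arm.current_force())
E
```

```text
16.1167 [-0.4766 -0.1888  0.2846]
```

View pics/rel.png

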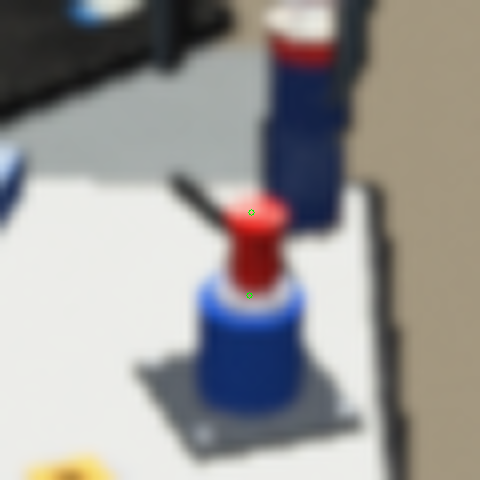

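It stands upright with the collar on the rim (knob top at crop (257,212)), and the fingers are clear. Regrip and go to the gear.

```bash
python3 - <<'E'
from h import *
R=down(-20);x=[.4287,-.2465]
arm.move_l([*x,.0797],R,feed=.15)
arm.grip(.02);print("w",arm.current_width(),arm.current_force())
arm.move_l([*x,.2],R,feed=.15)
G=down(gyaw-180)
arm.move_to(gear+[0,0,.13],G)
insert(gear,G,.07+TC,step=.004)
E
```

```text
w 0.029639850133710278 [0.2429 0.5411 0.542 ]
[[ 0.1377 -0.0398  0.3714 -0.0101]
 [ 0.1337  0.2199 -0.072   0.0137]
 [ 0.1297  6.0861 -1.7993 -1.0895]
 [ 0.1257  5.2197 -3.2343 -2.3836]
 [ 0.1217  5.073  -1.761  -3.0498]
 [ 0.1177  3.136   0.0722 -2.1225]
 [ 0.1137  2.7671 -0.3713 -1.4267]
 [ 0.1097  2.7349 -0.1514 -2.6394]
 [ 0.1057  2.68   -0.0096 -0.8965]
 [ 0.1017  1.5115  0.3404 -0.4875]
 [ 0.0977  2.4067  0.8064 -0.6966]
 [ 0.0937  0.8248  0.5609 -1.2098]
 [ 0.0897  0.6611  0.477  -0.2962]
 [ 0.0857  0.8324 -0.3863 -0.8138]
 [ 0.0837  0.7898  0.0163 -0.42  ]
 [ 0.0817  1.4742  1.0557 -0.4092]
 [ 0.0797 -0.0797  1.6587 -0.182 ]
 [ 0.0777 -1.1736  1.7333  8.1709]
 [ 0.0757 -3.6972  4.6754 23.4593]]
xy [ 0.5206 -0.0636] z 0.07569999999999996 zend 0.07970000000000001 t 25.525 ee [ 0.5209 -0.0635  0.0767]
```

It threaded in and the collar touches at the expected height. Release, retreat clear and look.

```bash
python3 - <<'E'
from h import *
import cv2
x=[.5206,-.0636]
arm.move_l([*x,.0775],feed=.05)
arm.grip(.085); arm.move_l([*x,.22],feed=.15)
arm.move_l([.42,-.3,.32],feed=.25); arm.sleep(.3)
ims=[]
for n in("side","top"):
    im=arm.snapshot(n)[:,:,::-1].copy(); u,v=proj(n,gear).astype(int)
    c=cv2.resize(im[v-40:v+40,u-40:u+40],None,fx=5,fy=5,interpolation=cv2.INTER_CUBIC)
    for q in(gear,gear+[.002,-.0007,.051]):
        w=(proj(n,q)-[u-40,v-40])*5+2;cv2.circle(c,(int(w[0]),int(w[1])),3,(0,255,0),1)
    ims.append(c)
cv2.imwrite("pics/fin.png",np.hstack(ims)); print(arm.current_t())
E
```

```text
29.475
```

View pics/fin.png

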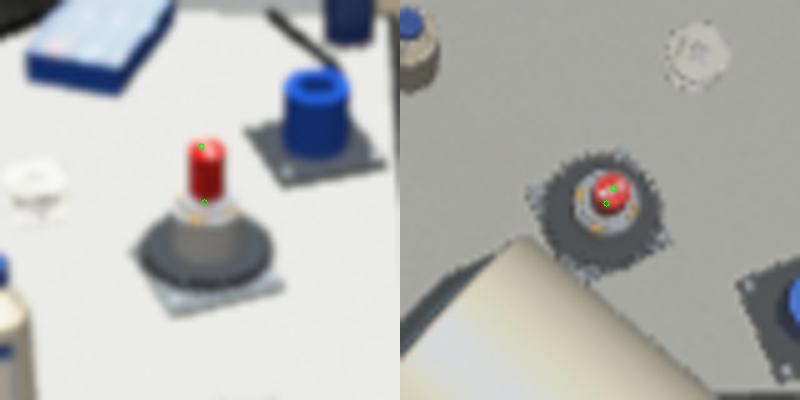

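The side view shows the spindle upright with its collar flat on the hub, at (205,205), and the knob at (207,170). The bush is empty and the bottle and can are in place. The contact height matches full depth, so I hand in.

```bash
python3 -c "
from rig import arm
print(arm.sign_off())"
```

```text
the job is handed in; nothing more can be done
None
```

The spindle was stood upright in the blue bush and released, then taken by the knob and threaded into the gear hub; its collar is on the hub and it is released, handed in at about 29.5 s with the bottle and can undisturbed.

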